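# Load the router's colour-coded tool stations

## Robot

A 7-joint arm with a two-finger parallel gripper is mounted at the origin on the work surface. World frame = base frame: x ahead of the robot, y to its left, z up, the work surface at z = 0. Lengths are in m, angles in rad, forces in N, time in s.
With the tool pointing down it reaches from about 0.4 to 0.875 m from the base axis. Payload 6.5 kg.
Tool frame: the origin (TCP) lies at the very end of the fingers, on their centre line; the grasp point (between the pads) lies 19 mm behind it; z points along the fingers, y is the direction in which the jaws open and shut (so a half turn about z gives the same grasp; the last joint's range is limited). The gripper opens to 85 mm and grips with 20 to 120 N. Pads are 22 mm wide; open, the fingers measure 114 mm over their backs; the gripper's body (76 mm by 85 mm) begins 54 mm behind the grasp point. The pads swing forward as they close: fully open they stand 13 mm farther back than shut.
Start: joints at [-1.374, 0.536, -0.004, 1.538, 0.003, 1.067, -0.071], TCP at [0.169, 0.628, 0.231] pointing down, gripper open.
Joint ranges: [-2.7, 2.7], [-0.37, 2.16], [-1.27, 1.26], [0.24, 2.4], [-1.31, 4.45], [0.19, 1.91], [-2.76, 2.76]. Speed limits (rad/s): [2.39, 2.39, 3.14, 3.14, 3.14, 3.14, 3.14].

## Interface

Orientations are given as a rotation vector (axis times angle).
In Python, from cell import sense, cams, order gives the robot as it stands. The module is installed in compiled form; this text tells all that it offers.
- The arm moves only by the shell command python3 -m pendant 'ROWS'. ROWS is JSON, one flat list of numbers, 5 for each row, row after row: the gripper command: -1 is shut, 1 is fully open, values between are in proportion, then the shift along the world's x, y, z in m, then the turn about the world's z in degrees. A call has 1 to 8 rows; each row shifts and turns the commanded pose from where the row before left it; what a row does not reach is not made up. A row lasts 1/10 s, in which the tool goes at most 50 mm and 8.59 degrees, less where a joint would pass 70% of its speed; a pose out of reach is approached as far as the arm can. A call with a gripper value outside its range is refused whole. The fingers move at their own pace and stop on an object; the grip force is fixed at half the most. Time passes only in rows, so rows that do not move let the fingers close. It gives the time, the measured TCP pose, the force and the opening at its end, in the units of the state.
- sense(): the state, without advancing time (a new reading comes with each control period).
- cams.camera(name): name is "scene" or "top"; returns a dict with "image" (384x512x3 uint8, red, green, blue), "depth" (384x512 float32, m along the optical axis (not along the pixel's ray), 0 where there is no reading), "intrinsics" (3x3 intrinsics, pixels), "distortion" ([k1, k2, p1, p2, k3] as OpenCV has them; the pictures are not rectified), "R" (3x3) and "t" (3): a world point X has camera coordinates R X + t. Camera axes: x right, y down, z forward; pixel columns grow to the right and rows downward; lengths in m; the calibration is good to about 2 mm. A picture is of the moment at which its call begins.
- order.sign_off(): hands the job in, once; it reports no verdict.
Trained networks look in a picture, given as the dict that the camera call returned (one of the last four; its "shot" number tells which), for a name from the list of things; names that differ only in an ending like _2 or _b are one class to them, and where a whole thing is asked for, a point or a joint stands for the part that bears it (a point fixed in the world has none). Each returns a list of dicts, best first, with "confidence" (0 to 1); they miss things now and then, are a little off and sometimes report something else, mostly with a low value. They report only what shows in the picture. A call takes as long as a camera call. They do not tell look-alikes from the thing itself.
- cams.regions_of(picture, target): "region" (384x512 bool, what is visible of it) and "pixel" ([column, row] in pixels, amid what is visible of it).
- cams.spot_point(picture, target): "pixel" ([column, row] in pixels: a listed point, or the origin of a listed thing).
The state is a dict: "time_s": time; "joints": joint angles; "joint_vel": joint speeds; "joint_efforts": joint torques, N m; "eef_pos": TCP position; "ee_rot": TCP orientation; "ft_force": force on the tool from outside, world axes, zero at the start; "moment": the same for the moment, N m; "grip_width": finger opening in m.
Only numpy, scipy, OpenCV 4.12 (cv2) and the standard library are available. Lean on these libraries where they do the work, as an engineer would, in place of code of your own. Each camera call takes 0.05 s, during which the arm holds its last target. There are 200 camera calls.

## Task

Get the cutters ready for the router: one after another, stand the red-, yellow-, green- and blue-ringed tools upright in the stations whose rims have the same colour, each with its foot down flat inside the rim. Set them down rather than dropping them, and leave the black-ringed and white-ringed tools standing where they are.

Things in the scene. Friction and masses are not known exactly. Their poses are not given: they have to be found in the camera images.
- tool_red: Milling cutter in an upright steel holder with a red ring; loose, 78 mm tall, about 0.25 kg, round, so its turn about z does not matter; belongs in the red station. Origin: centre of its underside, z up. From the bottom: dark foot 50 mm diameter, 12 mm high; steel neck 32 mm diameter up to 36 mm; red plastic ring 40 mm diameter from 36 to 56 mm height (grip here); dark nut 24 mm diameter up to 65 mm; thin brass-coloured cutter 8 mm diameter up to 78 mm.
- tool_yellow: Milling cutter in an upright steel holder with a yellow ring; loose, 78 mm tall, about 0.25 kg, round, so its turn about z does not matter; belongs in the yellow station. Origin: centre of its underside, z up. From the bottom: dark foot 50 mm diameter, 12 mm high; steel neck 32 mm diameter up to 36 mm; yellow plastic ring 40 mm diameter from 36 to 56 mm height (grip here); dark nut 24 mm diameter up to 65 mm; thin brass-coloured cutter 8 mm diameter up to 78 mm.
- tool_green: Milling cutter in an upright steel holder with a green ring; loose, 78 mm tall, about 0.25 kg, round, so its turn about z does not matter; belongs in the green station. Origin: centre of its underside, z up. From the bottom: dark foot 50 mm diameter, 12 mm high; steel neck 32 mm diameter up to 36 mm; green plastic ring 40 mm diameter from 36 to 56 mm height (grip here); dark nut 24 mm diameter up to 65 mm; thin brass-coloured cutter 8 mm diameter up to 78 mm.
- tool_blue: Milling cutter in an upright steel holder with a blue ring; loose, 78 mm tall, about 0.25 kg, round, so its turn about z does not matter; belongs in the blue station. Origin: centre of its underside, z up. From the bottom: dark foot 50 mm diameter, 12 mm high; steel neck 32 mm diameter up to 36 mm; blue plastic ring 40 mm diameter from 36 to 56 mm height (grip here); dark nut 24 mm diameter up to 65 mm; thin brass-coloured cutter 8 mm diameter up to 78 mm.
- tool_black: Milling cutter in an upright steel holder with a black ring; loose, 78 mm tall, about 0.25 kg, round, so its turn about z does not matter; has no station and stays where it is. Origin: centre of its underside, z up. From the bottom: dark foot 50 mm diameter, 12 mm high; steel neck 32 mm diameter up to 36 mm; black plastic ring 40 mm diameter from 36 to 56 mm height (grip here); dark nut 24 mm diameter up to 65 mm; thin brass-coloured cutter 8 mm diameter up to 78 mm.
- tool_white: Milling cutter in an upright steel holder with a white ring; loose, 78 mm tall, about 0.25 kg, round, so its turn about z does not matter; has no station and stays where it is. Origin: centre of its underside, z up. From the bottom: dark foot 50 mm diameter, 12 mm high; steel neck 32 mm diameter up to 36 mm; white plastic ring 40 mm diameter from 36 to 56 mm height (grip here); dark nut 24 mm diameter up to 65 mm; thin brass-coloured cutter 8 mm diameter up to 78 mm.
- station_red: Tool station, fixed to the table: square aluminium plate 84 x 84 mm, 8 mm thick, carrying a round red rim with a red floor inside it, rim of 78 mm outer and 66 mm inner diameter, 8 mm high (rim top 16 mm above the table). A tool's foot stands inside the rim on the plate, 8 mm above the table, with 8 mm of play all round. Origin: centre of the plate's underside, z up; x and y along its edges.
- station_yellow: Tool station, fixed to the table: square aluminium plate 84 x 84 mm, 8 mm thick, carrying a round yellow rim with a yellow floor inside it, rim of 78 mm outer and 66 mm inner diameter, 8 mm high (rim top 16 mm above the table). A tool's foot stands inside the rim on the plate, 8 mm above the table, with 8 mm of play all round. Origin: centre of the plate's underside, z up; x and y along its edges.
- station_green: Tool station, fixed to the table: square aluminium plate 84 x 84 mm, 8 mm thick, carrying a round green rim with a green floor inside it, rim of 78 mm outer and 66 mm inner diameter, 8 mm high (rim top 16 mm above the table). A tool's foot stands inside the rim on the plate, 8 mm above the table, with 8 mm of play all round. Origin: centre of the plate's underside, z up; x and y along its edges.
- station_blue: Tool station, fixed to the table: square aluminium plate 84 x 84 mm, 8 mm thick, carrying a round blue rim with a blue floor inside it, rim of 78 mm outer and 66 mm inner diameter, 8 mm high (rim top 16 mm above the table). A tool's foot stands inside the rim on the plate, 8 mm above the table, with 8 mm of play all round. Origin: centre of the plate's underside, z up; x and y along its edges.
Not all that is in view belongs to the job. Leave any pink, purple or turquoise look-alike of the tool_blue alone.

How it is judged:
At the end, for the whole second after the job is handed in: Each of the four coloured tools stands in the station of its own colour: within 11 mm of its centre, foot on the plate (underside 4 to 12 mm above the plate's underside), upright within 0.1 rad, released and at rest. The black and white tools stand upright within 20 mm of where they began (horizontal distance between tool_red and station_red below 0.011 m and z of tool_red in the frame of station_red between 0.004 and 0.012 m and angle between each of tool_red, tool_yellow, tool_green, tool_blue, tool_black, tool_white's own z axis and vertical below 0.1 rad and linear speed of each of tool_red, tool_yellow, tool_green, tool_blue below 0.02 m/s and angular speed of each of tool_red, tool_yellow, tool_green, tool_blue below 0.2 rad/s and horizontal distance between tool_yellow and station_yellow below 0.011 m and z of tool_yellow in the frame of station_yellow between 0.004 and 0.012 m and horizontal distance between tool_green and station_green below 0.011 m and z of tool_green in the frame of station_green between 0.004 and 0.012 m and horizontal distance between tool_blue and station_blue below 0.011 m and z of tool_blue in the frame of station_blue between 0.004 and 0.012 m and distance of each of tool_black, tool_white from where it was at the start of the episode below 0.02 m); the robot touches nothing.
It fails at once if the black-ringed or white-ringed tool is shifted by more than 20 mm or tipped (distance of any of tool_black, tool_white from where it was at the start of the episode above 0.02 m or angle between any of tool_black, tool_white's own z axis and vertical above 0.35 rad).
It fails at once if a coloured tool is dropped (falls free of the fingers faster than 0.65 m/s, a drop of about 20 mm) ((linear speed of tool_red above 0.65 m/s and contact force between tool_red and the fingers below 0.01 N) or (linear speed of tool_yellow above 0.65 m/s and contact force between tool_yellow and the fingers below 0.01 N) or (linear speed of tool_green above 0.65 m/s and contact force between tool_green and the fingers below 0.01 N) or (linear speed of tool_blue above 0.65 m/s and contact force between tool_blue and the fingers below 0.01 N)).
It also fails if it takes over 99 s, if anything falls off the work surface, if the arm or the gripper's body presses on something with over 40 N, if the wrist force passes 120 N, or if a joint passes its speed limit or range.

## Working session

There is one attempt and no reset: what is moved stays moved. The work goes in short steps, Python scripts to look and compute and a shell command to move; the robot and the scene stay as the last step left them, time stands still between calls to the robot, and variables do not carry over. Pictures are saved under pics/ and viewed, about 12 in all and at most 16, crops included, and the job is handed in when it is done.

```bash
mkdir -p pics; cat > h.py <<'E'
import numpy as np, cv2
from cell import sense, cams, order
def ray(p,px):
    K=np.array(p["intrinsics"]);d=np.array(p["distortion"])
    n=cv2.undistortPoints(np.array([[px]],float),K,d)[0,0]
    R=np.array(p["R"]);t=np.array(p["t"])
    return -R.T@t, R.T@np.array([n[0],n[1],1.0])
def at_z(p,px,z):
    o,d=ray(p,px); return o+d*(z-o[2])/d[2]
def cloud(p,mask):
    """world points of masked pixels, from depth"""
    v,u=np.nonzero(mask&(p["depth"]>0))
    n=cv2.undistortPoints(np.stack([u,v],1).astype(float)[:,None],np.array(p["intrinsics"]),np.array(p["distortion"]))[:,0]
    z=p["depth"][v,u]
    return (np.c_[n*z[:,None],z]-np.array(p["t"]))@np.array(p["R"])
def save(p,name,box=None,s=1):
    im=cv2.cvtColor(p["image"],cv2.COLOR_RGB2BGR)
    if box: im=im[box[1]:box[3],box[0]:box[2]]
    cv2.imwrite("pics/"+name,cv2.resize(im,None,fx=s,fy=s,interpolation=cv2.INTER_CUBIC))
E
python3 - <<'E'
from h import *
s=sense(); print(s["time_s"],s["eef_pos"],s["ee_rot"],s["grip_width"])
for n in("top","scene"):
    p=cams.camera(n); save(p,n+"0.png",s=1.5)
    print(n,"cam at",-np.array(p["R"]).T@p["t"])
    for k in ["tool_"+c for c in "red yellow green blue black white".split()]+["station_"+c for c in "red yellow green blue".split()]:
        for r in cams.regions_of(p,k)[:3]:
            c=cloud(p,r["region"])
            print(k,round(r["confidence"],2),np.round(r["pixel"]),r["region"].sum(),np.round(np.median(c,0),3),np.round(np.percentile(c[:,2],[5,95]),3))
E
```

```text
0.0 [0.16873287 0.62706565 0.23040891] [-4.11497348e-01 -3.11444760e+00  2.73170043e-03] 0.08524757514648434
top cam at [0.29394473 0.02309613 1.24026559]
tool_red 0.48 [243. 208.] 247 [0.463 0.049 0.056] [0.01  0.068]
tool_yellow 0.84 [285. 198.] 266 [ 0.481 -0.074  0.056] [0.01  0.069]
tool_green 0.53 [369. 229.] 250 [ 0.388 -0.303  0.055] [0.011 0.069]
tool_blue 0.81 [217. 239.] 245 [0.382 0.109 0.056] [0.01  0.069]
tool_blue 0.74 [150. 271.] 291 [0.297 0.296 0.055] [0.009 0.068]
tool_blue 0.57 [186. 216.] 270 [0.44  0.185 0.055] [0.01  0.068]
tool_black 0.58 [330. 223.] 237 [ 0.416 -0.195  0.056] [0.01  0.069]
tool_white 0.72 [154. 227.] 296 [0.42  0.295 0.054] [0.006 0.067]
station_red 0.9 [217. 158.] 818 [0.613 0.106 0.009] [0.005 0.018]
station_yellow 0.65 [147. 161.] 828 [0.596 0.311 0.009] [0.004 0.017]
station_green 0.71 [290. 161.] 860 [ 0.609 -0.105  0.01 ] [0.005 0.018]
station_blue 0.79 [380. 161.] 853 [ 0.596 -0.349  0.01 ] [0.005 0.018]
station_blue 0.45 [285. 200.] 291 [ 0.481 -0.074  0.055] [0.001 0.069]
scene cam at [ 1.02822654 -0.0013115   0.69069814]
tool_red 0.56 [272. 199.] 421 [0.481 0.052 0.041] [0.008 0.067]
tool_green 0.61 [123. 174.] 483 [ 0.402 -0.305  0.039] [0.004 0.067]
tool_blue 0.72 [323. 159.] 394 [0.357 0.19  0.041] [0.008 0.067]
tool_blue 0.71 [328. 188.] 389 [0.456 0.188 0.042] [0.01  0.067]
tool_blue 0.71 [296. 171.] 427 [0.397 0.114 0.038] [0.006 0.067]
tool_black 0.97 [167. 181.] 467 [ 0.43  -0.196  0.039] [0.007 0.067]
tool_white 0.84 [371. 183.] 463 [0.434 0.298 0.04 ] [0.008 0.067]
station_red 0.73 [299. 254.] 1382 [0.62  0.109 0.01 ] [0.005 0.017]
station_yellow 0.85 [394. 248.] 1226 [0.603 0.313 0.009] [0.007 0.017]
station_green 0.82 [200. 254.] 1389 [ 0.616 -0.102  0.009] [0.006 0.017]
station_green 0.62 [389. 248.] 1277 [0.602 0.313 0.009] [0.006 0.017]
station_blue 0.63 [ 91. 249.] 1356 [ 0.601 -0.346  0.01 ] [0.004 0.017]
```

View pics/top0.png

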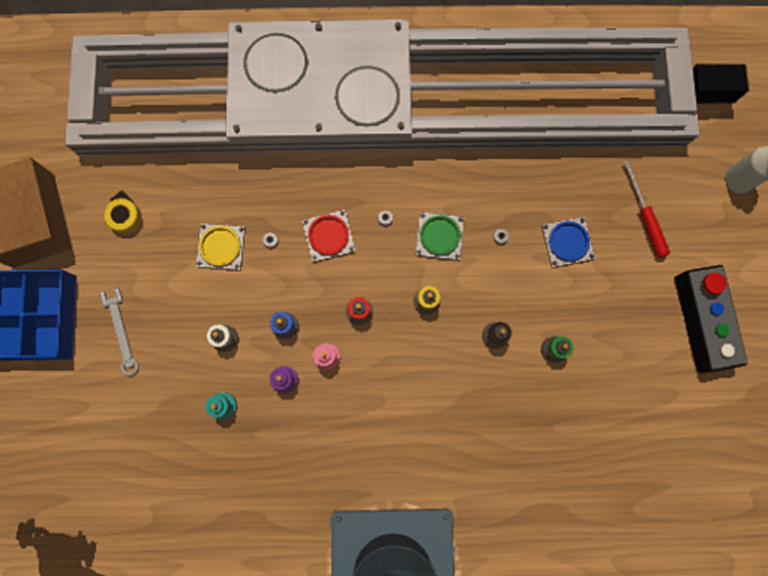

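View pics/scene0.png

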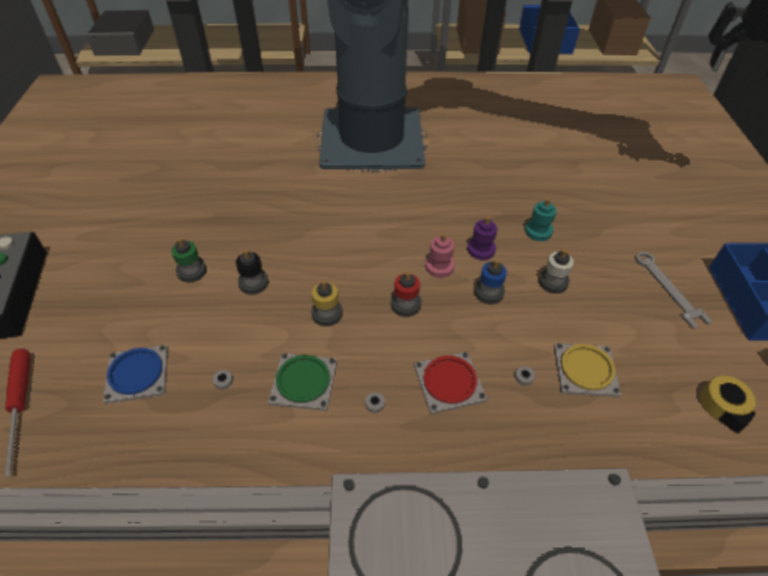

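The top view shows coloured-ringed tools at (zoomed ×1.5) red (358,309), yellow (428,298), green (561,347) and blue (283,322). Pink, purple and turquoise are look-alikes, and the stations run yellow, red, green, blue from the left. Next I'll measure them precisely.

```bash
cat > meas.py <<'E'
from h import *
from scipy.optimize import least_squares
def tool(p,xy,z0=0.0):
    c=cloud(p,np.ones(p["depth"].shape,bool)); c[:,2]-=z0
    c=c[(np.hypot(*(c[:,:2]-xy).T)<.04)&(c[:,2]>.014)&(c[:,2]<.07)]
    r=np.select([c[:,2]<.034,c[:,2]<.057],[.016,.02],.012); keep=(abs(c[:,2]-.036)>.002)
    top=(c[:,2]>.052)
    def f(q):
        d=np.hypot(*(c[:,:2]-q).T); e=d-r
        e=np.where(top&(e<0),0,e)   # tops are discs
        return e[keep]
    s=least_squares(f,np.array(xy,float),loss="soft_l1",f_scale=.002)
    return s.x,np.sqrt(np.mean(s.fun**2)),c[:,2].max()
def station(p,px,col):
    h=cv2.cvtColor(p["image"],cv2.COLOR_RGB2HSV).astype(int)
    H={"red":0,"yellow":24,"green":65,"blue":112}[col]
    dh=abs(h[...,0]-H);dh=np.minimum(dh,180-dh)
    m=((dh<13)&(h[...,1]>150)).astype(np.uint8)
    if col=="yellow": m&=(h[...,1]>185).astype(np.uint8)
    n,l,st,ce=cv2.connectedComponentsWithStats(m)
    i=min(range(1,n),key=lambda i:np.hypot(*(ce[i]-px))+1e3*(st[i,4]<200))
    cn=max(cv2.findContours((l==i).astype(np.uint8),cv2.RETR_EXTERNAL,cv2.CHAIN_APPROX_NONE)[0],key=len)
    pts=np.array([at_z(p,q,.013)[:2] for q in cv2.convexHull(cn)[:,0].astype(float)])
    s=least_squares(lambda q:np.hypot(*(pts-q[:2]).T)-q[2],[*pts.mean(0),.038],loss="soft_l1",f_scale=.002)
    return s.x
E
python3 - <<'E'
from meas import *
T=dict(red=(.463,.049),yellow=(.481,-.074),green=(.388,-.303),blue=(.44,.185),black=(.416,-.195),white=(.42,.295))
S=dict(red=((217,158),(299,254)),yellow=((147,161),(391,246)),green=((293,158),(201,253)),blue=((378,161),(90,248)))
P=[cams.camera("top"),cams.camera("scene")]
for k,v in T.items(): print(k,*[[np.round(a,4) for a in tool(p,v)] for p in P])
for k,v in S.items(): print(k,*[np.round(station(p,x,k),4) for p,x in zip(P,v)])
E
```

```text
red [array([0.4672, 0.0511]), np.float64(0.0029), np.float64(0.0684)] [array([0.4685, 0.0538]), np.float64(0.0022), np.float64(0.0692)]
yellow [array([ 0.4845, -0.0765]), np.float64(0.003), np.float64(0.0698)] [array([ 0.4858, -0.0733]), np.float64(0.0023), np.float64(0.0686)]
green [array([ 0.39  , -0.3106]), np.float64(0.0032), np.float64(0.0687)] [array([ 0.3908, -0.3101]), np.float64(0.0024), np.float64(0.0696)]
blue [array([0.4432, 0.1894]), np.float64(0.0028), np.float64(0.0697)] [array([0.4445, 0.1933]), np.float64(0.0022), np.float64(0.0693)]
black [array([ 0.4191, -0.2017]), np.float64(0.0027), np.float64(0.0699)] [array([ 0.4188, -0.1997]), np.float64(0.0021), np.float64(0.0697)]
white [array([0.4228, 0.3016]), np.float64(0.0024), np.float64(0.0692)] [array([0.4229, 0.3045]), np.float64(0.0023), np.float64(0.0691)]
red [0.6161 0.1074 0.0378] [0.6142 0.1098 0.0381]Traceback (most recent call last):
  File "<stdin>", line 6, in <module>
  File "meas.py", line 21, in station
    i=min(range(1,n),key=lambda i:np.hypot(*(ce[i]-px))+1e3*(st[i,4]<200))
ValueError: min() iterable argument is empty
```

```bash
sed -i 's/ m&=(h\[...,1\]>185).astype(np.uint8)/ m=((abs(h[...,0]-24)<6)\&(h[...,1]>150)\&(h[...,2]>140)).astype(np.uint8)/' meas.py
python3 - <<'E'
from meas import *
S=dict(red=((217,158),(299,254)),yellow=((147,161),(391,246)),green=((293,158),(201,253)),blue=((378,161),(90,248)))
P=[cams.camera("top"),cams.camera("scene")]
print(cv2.cvtColor(P[0]["image"],cv2.COLOR_RGB2HSV)[161,147],cv2.cvtColor(P[1]["image"],cv2.COLOR_RGB2HSV)[246,391],cv2.cvtColor(P[0]["image"],cv2.COLOR_RGB2HSV)[330,250])
for k,v in S.items():
  for p,x in zip(P,v):
    try: print(k,np.round(station(p,x,k),4))
    except Exception as e: print(k,e)
E
```

```text
[ 23 201 219] [ 22 157 153] [ 15 148 157]
red [0.6162 0.1075 0.0379]
red [0.6142 0.1098 0.038 ]
yellow [0.599  0.3136 0.0378]
yellow [0.5956 0.313  0.0343]
green [ 0.6006 -0.1001  0.0234]
green min() iterable argument is empty
blue [ 0.5965 -0.3511  0.0376]
blue [ 0.5954 -0.3483  0.0372]
```

```bash
python3 -m pendant '[0.6,0.0187,-0.036,0,0, 0.6,0.0187,-0.036,0,0, 0.6,0.0187,-0.036,0,0, 0.6,0.0187,-0.036,0,0, 0.6,0.0187,-0.036,0,0, 0.6,0.0187,-0.036,0,0, 0.6,0.0187,-0.036,0,0, 0.6,0.0187,-0.036,0,0]'
python3 -m pendant '[0.6,0.0187,-0.036,0,0, 0.6,0.0187,-0.036,0,0, 0.6,0.0187,-0.036,0,0, 0.6,0.0187,-0.036,0,0, 0.6,0.0187,-0.036,0,0, 0.6,0.0187,-0.036,0,0, 0.6,0.0187,-0.036,0,0, 0.6,0.0187,-0.036,0,0]'
sed -i 's/(h\[...,1\]>150)).astype/(h[...,1]>(100 if col=="green" else 150))).astype/' meas.py
python3 - <<'E'
from meas import *
for n,x in(("top",(293,158)),("scene",(201,253))):
  p=cams.camera(n); print(cv2.cvtColor(p["image"],cv2.COLOR_RGB2HSV)[x[1],x[0]],np.round(station(p,x,"green"),4))
  save(p,n+"1.png",s=1.5)
s=sense();print(s["eef_pos"],s["ee_rot"],s["ft_force"],s["grip_width"])
E
```

```text
time_s: 2.1
eef_pos: [0.3191, 0.3382, 0.2315]
ee_rot: [0.411, 3.114, 0.001]
ft_force: [-0.0, -0.1, 0.6]
grip_width: 0.0683
time_s: 2.9
eef_pos: [0.4687, 0.0502, 0.2316]
ee_rot: [0.411, 3.114, 0.001]
ft_force: [-0.1, 0.6, 0.8]
grip_width: 0.0684
[ 61 135 144] [ 0.612  -0.1047  0.0373]
[ 65 133  92] [ 0.6104 -0.1023  0.0374]
[0.47019131 0.04620899 0.23183866] [ 4.24075311e-01  3.11011682e+00 -2.72416624e-03] [-0.31804789  0.56807317 -1.61555051] 0.0681965366970149
```

```bash
python3 -m pendant '[0.6,0,0,-0.04,0, 0.6,0,0,-0.04,0, 0.6,0,0,-0.03,0, 0.6,0,0,0,0, 0.6,0,0,0,0]'; python3 -m pendant '[0.6,0,0,0,0, 0.6,0,0,0,0]'
python3 -c "
from h import *
print(sense()['eef_pos'],sense()['joints'])
p=cams.camera('scene');save(p,'s2.png',(180,60,400,260),3)"
```

```text
time_s: 3.5
eef_pos: [0.4681, 0.052, 0.1218]
ee_rot: [-0.411, -3.114, 0.0]
ft_force: [-0.2, -0.0, 0.5]
grip_width: 0.0685
time_s: 3.7
eef_pos: [0.4693, 0.0521, 0.1229]
ee_rot: [0.411, 3.112, 0.002]
ft_force: [0.2, 0.4, -0.1]
grip_width: 0.0684
[0.46932016 0.05208983 0.1229056 ] [-0.42880052  0.41233042  0.2716041   2.09780861 -0.17933742  0.64955216
  1.27223493]
```

View pics/s2.png

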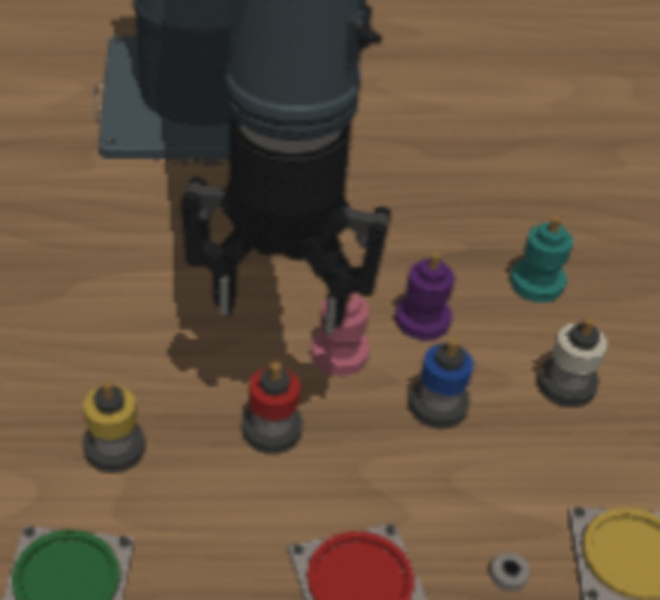

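The open gripper sits above the red tool (crop 273,400), with its fingers either side of it and clear of the pink one. I'll go down and grip.

```bash
python3 -m pendant '[0.6,0,0,-0.04,0, 0.6,0,0,-0.04,0, 0.6,0,0,-0.016,0, 0.6,0,0,0,0, -1,0,0,0,0, -1,0,0,0,0, -1,0,0,0,0, -1,0,0,0,0]'; python3 -m pendant '[-1,0,0,0,0, -1,0,0,0,0, -1,0,0,0.03,0, -1,0,0,0.04,0, -1,0,0,0.04,0,-1,0,0,0,0]'
```

```text
time_s: 4.55
eef_pos: [0.4694, 0.052, 0.027]
ee_rot: [0.411, 3.112, 0.002]
ft_force: [-1.2, -0.2, 7.4]
grip_width: 0.0385
time_s: 5.15
eef_pos: [0.4718, 0.0523, 0.1405]
ee_rot: [0.411, 3.105, 0.006]
ft_force: [1.2, 0.4, -0.9]
grip_width: 0.0385
```

```bash
python3 -m pendant '[-1,0.0292,0.0113,0,0, -1,0.0292,0.0113,0,0, -1,0.0292,0.0113,0,0, -1,0.0292,0.0113,0,0, -1,0.0292,0.0113,0,0, -1,0,0,0,0, -1,0,0,0,0]'
python3 -c "
from h import *
print(sense()['eef_pos'])
p=cams.camera('scene');save(p,'s3.png',(200,100,420,300),3)"
```

```text
time_s: 5.85
eef_pos: [0.6135, 0.1082, 0.1346]
ee_rot: [-0.411, -3.114, 0.001]
ft_force: [-0.8, -0.5, -2.5]
grip_width: 0.0383
[0.61352031 0.10820881 0.13460411]
```

View pics/s3.png

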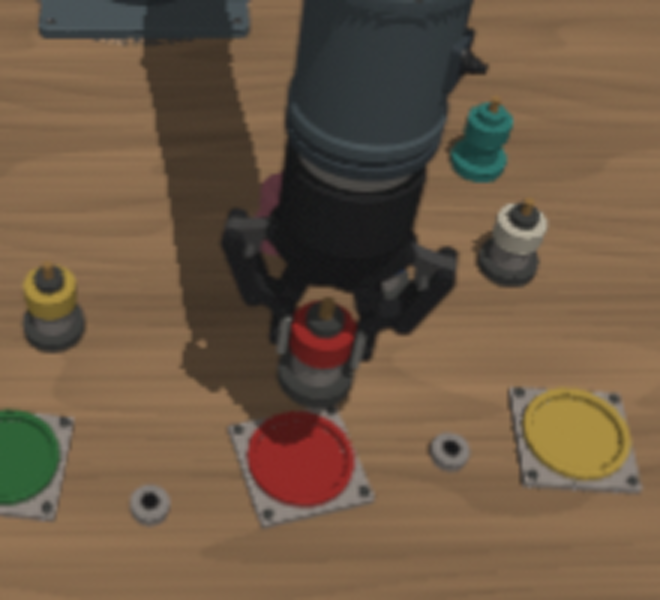

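The red tool hangs upright in the jaws (crop 322,350) above its station. I'll set it down.

```bash
python3 -m pendant '[-1,0.001,0,-0.035,0, -1,0,0,-0.035,0, -1,0,0,-0.02,0, -1,0,0,-0.004,0,-1,0,0,0,0,-1,0,0,0,0]'; python3 -c "
from meas import *
p=cams.camera('scene'); print(tool(p,(.615,.1085),.008))"
```

```text
time_s: 6.5
eef_pos: [0.6158, 0.1081, 0.0428]
ee_rot: [0.412, 3.113, 0.001]
ft_force: [0.7, -0.3, -0.7]
grip_width: 0.038
(array([0.61906285, 0.10845113]), np.float64(0.006270147517439322), np.float64(0.06997636919827288))
```

```bash
python3 -m pendant '[-1,0,0,-0.002,0, -1,0,0,-0.002,0, -1,0,0,-0.002,0, -1,0,0,0,0]'; python3 -m pendant '[-1,0,0,-0.002,0,-1,0,0,0,0]'
```

```text
time_s: 6.95
eef_pos: [0.615, 0.1082, 0.0352]
ee_rot: [-0.411, -3.115, 0.0]
ft_force: [0.3, -0.2, -1.7]
grip_width: 0.0382
time_s: 7.15
eef_pos: [0.6151, 0.1083, 0.035]
ee_rot: [-0.412, -3.114, -0.001]
ft_force: [-6.1, 0.0, 14.0]
grip_width: 0.0384
```

```bash
python3 -m pendant '[0.6,0,0,0,0, 0.6,0,0,0,0, 0.6,0,0,0,0, 0.6,0,0,0.02,0, 0.6,0,0,0.04,0, 0.6,0,0,0.045,0]'; python3 -m pendant '[0.6,-0.0217,-0.0305,0,0, 0.6,-0.0217,-0.0305,0,0, 0.6,-0.0217,-0.0305,0,0, 0.6,-0.0217,-0.0305,0,0, 0.6,-0.0217,-0.0305,0,0, 0.6,-0.0217,-0.0305,0,0, 0.6,0,0,0,0, 0.6,0,0,0,0]'; python3 -c "
from meas import *
p=cams.camera('scene'); print(tool(p,(.615,.1085),.008)); save(p,'s4.png',(150,80,370,280),3)
p=cams.camera('top'); print(tool(p,(.615,.1085),.008))
print(sense()['eef_pos'])"
```

```text
time_s: 7.75
eef_pos: [0.6139, 0.1079, 0.1381]
ee_rot: [-0.411, -3.112, 0.002]
ft_force: [1.2, 0.5, 0.0]
grip_width: 0.0682
time_s: 8.55
eef_pos: [0.4847, -0.0754, 0.1384]
ee_rot: [0.415, 3.114, 0.0]
ft_force: [1.4, 0.7, -0.5]
grip_width: 0.0684
(array([0.61427795, 0.11027711]), np.float64(0.0021285663311759132), np.float64(0.06956453407396126))
(array([0.6141521 , 0.10619635]), np.float64(0.003372116116384432), np.float64(0.0699527132520647))
[ 0.48569408 -0.07385774  0.13836189]
```

View pics/s4.png

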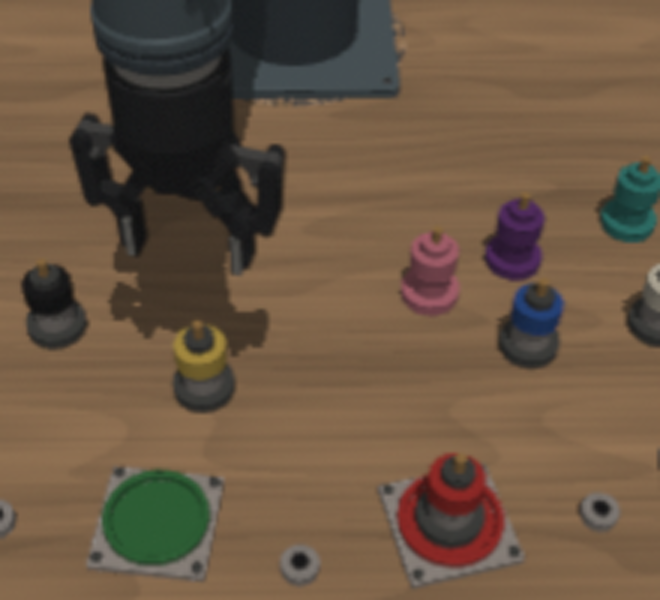

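Red stands in the middle of its station (crop 455,500), and both cameras put it within 2 mm of the centre. The gripper is over yellow (crop 202,365), so I'll grasp that next.

```bash
python3 -m pendant '[0.6,0,0,-0.04,0, 0.6,0,0,-0.04,0, 0.6,0,0,-0.031,0, 0.6,0,0,0,0, -1,0,0,0,0, -1,0,0,0,0, -1,0,0,0,0, -1,0,0,0,0]'; python3 -m pendant '[-1,0,0,0,0, -1,0,0,0,0, -1,0,0,0.03,0, -1,0,0,0.045,0, -1,0,0,0.045,0,-1,0,0,0,0]';  python3 -m pendant '[-1,0.0113,0.0388,0,0,-1,0.0113,0.0388,0,0,-1,0.0113,0.0388,0,0,-1,0.0113,0.0388,0,0,-1,0.0113,0.0388,0,0]'; python3 -m pendant '[-1,0.0113,0.0388,0,0,-1,0.0113,0.0388,0,0,-1,0.0113,0.0388,0,0,-1,0.0113,0.0388,0,0,-1,0.0113,0.0388,0,0,-1,0,0,0,0,-1,0,0,0,0]'
```

```text
time_s: 9.45
eef_pos: [0.4865, -0.0747, 0.0291]
ee_rot: [0.411, 3.111, 0.001]
ft_force: [-1.1, -0.1, 7.3]
grip_width: 0.0381
time_s: 10.05
eef_pos: [0.4891, -0.0754, 0.1533]
ee_rot: [0.411, 3.103, 0.002]
ft_force: [1.3, 0.1, -1.3]
grip_width: 0.0382
time_s: 10.55
eef_pos: [0.5413, 0.1209, 0.1472]
ee_rot: [0.411, 3.115, 0.0]
ft_force: [0.1, -0.4, -1.7]
grip_width: 0.0384
time_s: 11.25
eef_pos: [0.597, 0.3143, 0.1465]
ee_rot: [-0.408, -3.114, 0.001]
ft_force: [-0.6, -0.9, -2.5]
grip_width: 0.0385
```

```bash
python3 -m pendant '[-1,0.001,0,-0.035,0, -1,0,0,-0.035,0, -1,0,0,-0.025,0, -1,0,0,-0.008,0,-1,0,0,0,0,-1,0,0,0,0]';python3 -m pendant '[-1,0,0,-0.002,0, -1,0,0,-0.002,0, -1,0,0,-0.002,0, -1,0,0,0,0]'
```

```text
time_s: 11.85
eef_pos: [0.5999, 0.3129, 0.0458]
ee_rot: [0.413, 3.113, 0.001]
ft_force: [0.1, 0.9, -1.8]
grip_width: 0.0381
time_s: 12.25
eef_pos: [0.5987, 0.3132, 0.0382]
ee_rot: [-0.411, -3.114, 0.0]
ft_force: [-0.5, -0.5, -2.4]
grip_width: 0.0381
```

```bash
python3 -m pendant '[-1,0,0,-0.002,0,-1,0,0,0,0]';python3 -m pendant '[-1,0,0,-0.001,0,-1,0,0,0,0]'
```

```text
time_s: 12.45
eef_pos: [0.599, 0.3133, 0.0372]
ee_rot: [0.412, 3.114, 0.001]
ft_force: [-3.2, -0.1, 5.2]
grip_width: 0.0383
time_s: 12.65
eef_pos: [0.599, 0.3134, 0.0372]
ee_rot: [-0.412, -3.114, -0.001]
ft_force: [-4.7, -2.1, 12.8]
grip_width: 0.0388
```

```bash
python3 -m pendant '[0.6,0,0,0,0, 0.6,0,0,0,0, 0.6,0,0,0,0, 0.6,0,0,0.02,0, 0.6,0,0,0.045,0, 0.6,0,0,0.045,0]'; python3 -m pendant '[0.6,-0.013,-0.039,0,0,0.6,-0.013,-0.039,0,0,0.6,-0.013,-0.039,0,0,0.6,-0.013,-0.039,0,0,0.6,-0.013,-0.039,0,0,0.6,-0.013,-0.039,0,0,0.6,-0.013,-0.039,0,0,0.6,-0.013,-0.039,0,0]'; python3 -m pendant '[0.6,-0.013,-0.039,0,0,0.6,-0.013,-0.039,0,0,0.6,-0.013,-0.039,0,0,0.6,-0.013,-0.039,0,0,0.6,-0.013,-0.039,0,0,0.6,-0.013,-0.039,0,0,0.6,-0.013,-0.039,0,0,0.6,-0.013,-0.039,0,0]'; python3 -m pendant '[0.6,0,0,0,0,0.6,0,0,0,0]'; python3 -c "
from meas import *
p=cams.camera('scene'); print(tool(p,(.599,.3135),.008)); save(p,'s5.png',s=1.5)
p=cams.camera('top'); print(tool(p,(.599,.3135),.008))
print(sense()['eef_pos'],sense()['joints'])"
```

```text
time_s: 13.25
eef_pos: [0.5982, 0.3128, 0.1455]
ee_rot: [-0.411, -3.113, 0.002]
ft_force: [0.6, 1.4, 0.9]
grip_width: 0.0683
time_s: 14.05
eef_pos: [0.4943, -0.0003, 0.1454]
ee_rot: [0.411, 3.114, 0.0]
ft_force: [0.7, -1.1, 0.2]
grip_width: 0.0683
time_s: 14.85
eef_pos: [0.3903, -0.3124, 0.1454]
ee_rot: [0.411, 3.114, -0.0]
ft_force: [1.1, 0.6, 1.1]
grip_width: 0.0685
time_s: 15.05
eef_pos: [0.3904, -0.3116, 0.1453]
ee_rot: [0.415, 3.114, -0.0]
ft_force: [0.6, 0.9, -0.6]
grip_width: 0.0683
(array([0.59881226, 0.31402726]), np.float64(0.0021809898889923436), np.float64(0.06983205889284494))
(array([0.59874543, 0.3102903 ]), np.float64(0.0030122276406696), np.float64(0.0692561209786012))
[ 0.39139448 -0.30961677  0.14510695] [ 0.27908166  0.42386713  0.37356675  2.02088363 -0.22646498  0.73631686
  2.10089077]
```

View pics/s5.png

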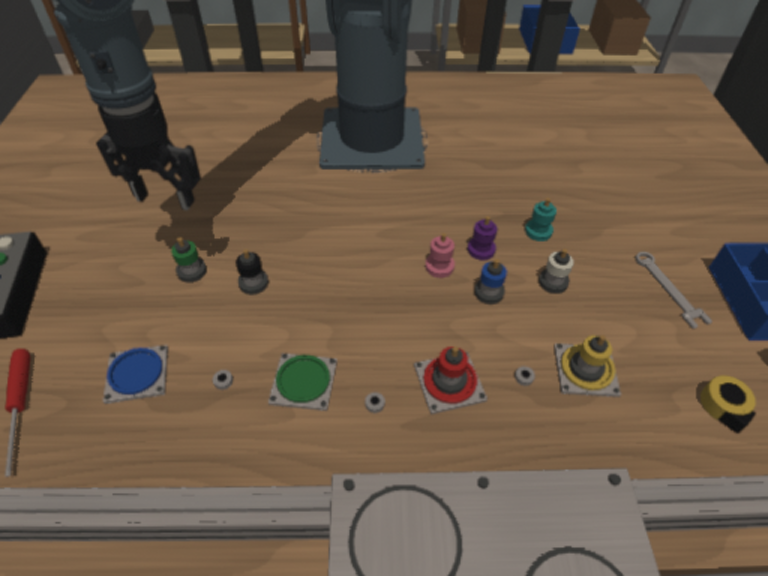

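Yellow stands centred in its station (590,360 in the ×1.5 view). The gripper is over green (188,258) and clear of black (251,270).

```bash
python3 -m pendant '[0.6,0,0,-0.04,0, 0.6,0,0,-0.04,0, 0.6,0,0,-0.0375,0, 0.6,0,0,0,0, -1,0,0,0,0, -1,0,0,0,0, -1,0,0,0,0, -1,0,0,0,0]'; python3 -m pendant '[-1,0,0,0,0, -1,0,0,0,0, -1,0,0,0.03,0, -1,0,0,0.045,0, -1,0,0,0.045,0,-1,0,0,0,0]';  python3 -m pendant '[-1,0.0276,0.0259,0,0,-1,0.0276,0.0259,0,0,-1,0.0276,0.0259,0,0,-1,0.0276,0.0259,0,0,-1,0.0276,0.0259,0,0,-1,0.0276,0.0259,0,0,-1,0.0276,0.0259,0,0,-1,0.0276,0.0259,0,0]'; python3 -m pendant '[-1,0,0,0,0,-1,0,0,0,0]'
```

```text
time_s: 15.95
eef_pos: [0.3924, -0.3112, 0.0299]
ee_rot: [0.41, 3.111, -0.001]
ft_force: [-0.7, 1.5, 8.1]
grip_width: 0.0384
time_s: 16.55
eef_pos: [0.3943, -0.3135, 0.1541]
ee_rot: [0.411, 3.103, -0.007]
ft_force: [1.4, 0.3, -2.5]
grip_width: 0.0385
time_s: 17.35
eef_pos: [0.6124, -0.1022, 0.1479]
ee_rot: [0.411, 3.114, 0.0]
ft_force: [-0.3, -0.6, -1.4]
grip_width: 0.0383
time_s: 17.55
eef_pos: [0.6117, -0.1026, 0.1476]
ee_rot: [-0.408, -3.115, -0.0]
ft_force: [-0.8, -0.5, -2.7]
grip_width: 0.0387
```

Grasp z was about 0.029, so the tool should seat at about 0.0375.

```bash
python3 -m pendant '[-1,0,-0.001,-0.035,0, -1,0,0,-0.035,0, -1,0,0,-0.025,0, -1,0,0,-0.008,0,-1,0,0,0,0,-1,0,0,0,0]';python3 -m pendant '[-1,0,0,-0.002,0, -1,0,0,-0.002,0, -1,0,0,-0.002,0, -1,0,0,0,0]'; python3 -m pendant '[-1,0,0,-0.002,0,-1,0,0,0,0]'
```

```text
time_s: 18.15
eef_pos: [0.6123, -0.1056, 0.0462]
ee_rot: [0.413, 3.112, -0.001]
ft_force: [-0.2, -0.4, -1.7]
grip_width: 0.0383
time_s: 18.55
eef_pos: [0.6116, -0.1045, 0.0387]
ee_rot: [-0.411, -3.114, -0.0]
ft_force: [-0.3, 0.2, -2.0]
grip_width: 0.0385
time_s: 18.75
eef_pos: [0.6119, -0.1046, 0.038]
ee_rot: [0.412, 3.114, 0.001]
ft_force: [-3.3, 1.1, 9.2]
grip_width: 0.0381
```

```bash
python3 -m pendant '[0.6,0,0,0,0, 0.6,0,0,0,0, 0.6,0,0,0,0, 0.6,0,0,0.02,0, 0.6,0,0,0.045,0, 0.6,0,0,0.045,0]'; python3 -m pendant '[0.6,-0.021,0.037,0,0,0.6,-0.021,0.037,0,0,0.6,-0.021,0.037,0,0,0.6,-0.021,0.037,0,0,0.6,-0.021,0.037,0,0,0.6,-0.021,0.037,0,0,0.6,-0.021,0.037,0,0,0.6,-0.021,0.037,0,0]';  python3 -m pendant '[0.6,0,0,0,0,0.6,0,0,0,0]'; python3 -c "
from meas import *
p=cams.camera('scene'); print(tool(p,(.611,-.1035),.008)); save(p,'s6.png',s=1.5)
p=cams.camera('top'); print(tool(p,(.611,-.1035),.008))"
```

```text
time_s: 19.35
eef_pos: [0.6108, -0.1046, 0.1472]
ee_rot: [-0.411, -3.112, 0.001]
ft_force: [0.1, -0.9, 0.4]
grip_width: 0.0683
time_s: 20.15
eef_pos: [0.4428, 0.1927, 0.1469]
ee_rot: [0.412, 3.114, 0.0]
ft_force: [1.6, 1.1, -0.6]
grip_width: 0.0682
time_s: 20.35
eef_pos: [0.4434, 0.1921, 0.1468]
ee_rot: [0.408, 3.115, 0.0]
ft_force: [0.6, -0.7, -0.9]
grip_width: 0.0686
(array([ 0.61001117, -0.10259946]), np.float64(0.002167844497359354), np.float64(0.06950364214035867))
(array([ 0.60911192, -0.10624349]), np.float64(0.0034052045311757048), np.float64(0.06954206690336426))
```

View pics/s6.png

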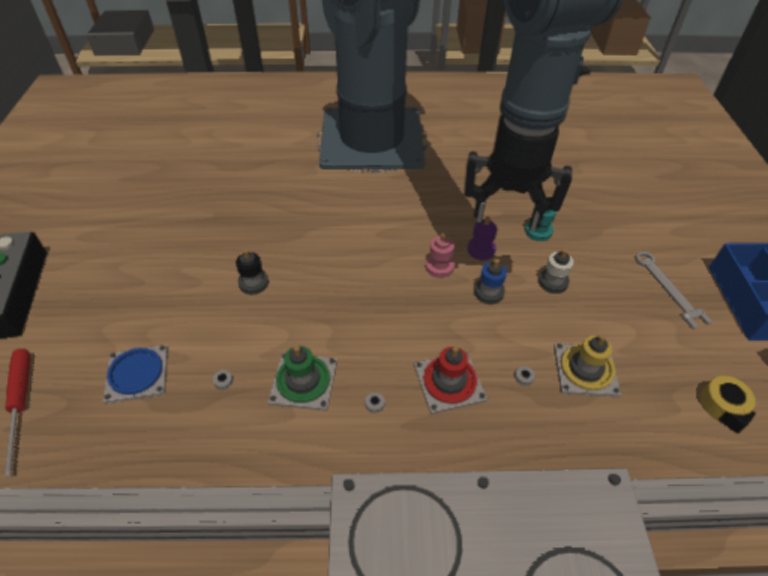

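Green is centred in its station (300,372) and the gripper is over blue (491,278). I'll grasp it and carry it at height.

```bash
python3 -m pendant '[0.6,0,0,-0.04,0, 0.6,0,0,-0.04,0, 0.6,0,0,-0.0385,0, 0.6,0,0,0,0, -1,0,0,0,0, -1,0,0,0,0, -1,0,0,0,0, -1,0,0,0,0]'; python3 -m pendant '[-1,0,0,0,0, -1,0,0,0,0, -1,0,0,0.03,0, -1,0,0,0.045,0, -1,0,0,0.045,0,-1,0,0,0,0]';  python3 -m pendant '[-1,0.0117,-0.0416,0,0,-1,0.0117,-0.0416,0,0,-1,0.0117,-0.0416,0,0,-1,0.0117,-0.0416,0,0,-1,0.0117,-0.0416,0,0,-1,0.0117,-0.0416,0,0,-1,0.0117,-0.0416,0,0]'; python3 -m pendant '[-1,0.0117,-0.0416,0,0,-1,0.0117,-0.0416,0,0,-1,0.0117,-0.0416,0,0,-1,0.0117,-0.0416,0,0,-1,0.0117,-0.0416,0,0,-1,0.0117,-0.0416,0,0,-1,0,0,0,0,-1,0,0,0,0]'
```

```text
time_s: 21.25
eef_pos: [0.4455, 0.1915, 0.0304]
ee_rot: [0.412, 3.111, 0.003]
ft_force: [-0.4, -2.1, 9.2]
grip_width: 0.038
time_s: 21.85
eef_pos: [0.4475, 0.1932, 0.1545]
ee_rot: [0.411, 3.105, 0.012]
ft_force: [0.8, 0.7, -1.7]
grip_width: 0.0382
time_s: 22.55
eef_pos: [0.5256, -0.1013, 0.1487]
ee_rot: [0.411, 3.114, 0.001]
ft_force: [0.6, -0.3, -2.8]
grip_width: 0.0385
time_s: 23.35
eef_pos: [0.595, -0.3504, 0.1481]
ee_rot: [-0.415, -3.114, -0.0]
ft_force: [-0.9, 0.3, -1.2]
grip_width: 0.0383
```

```bash
python3 -m pendant '[-1,0.001,0.0005,-0.035,0, -1,0,0,-0.035,0, -1,0,0,-0.025,0, -1,0,0,-0.008,0,-1,0,0,0,0,-1,0,0,0,0]';python3 -m pendant '[-1,0,0,-0.002,0, -1,0,0,-0.002,0, -1,0,0,-0.002,0, -1,0,0,0,0]'; python3 -m pendant '[-1,0,0,-0.002,0,-1,0,0,0,0]'
```

```text
time_s: 23.95
eef_pos: [0.5978, -0.3489, 0.0469]
ee_rot: [0.41, 3.113, -0.001]
ft_force: [0.1, -0.5, -1.5]
grip_width: 0.0384
time_s: 24.35
eef_pos: [0.5966, -0.3488, 0.0392]
ee_rot: [-0.412, -3.114, -0.0]
ft_force: [0.3, -0.3, -1.8]
grip_width: 0.0386
time_s: 24.55
eef_pos: [0.597, -0.3491, 0.0385]
ee_rot: [0.412, 3.114, 0.0]
ft_force: [-2.4, 2.2, 7.3]
grip_width: 0.0381
```

```bash
python3 -m pendant '[0.6,0,0,0,0, 0.6,0,0,0,0, 0.6,0,0,0,0, 0.6,0,0,0.02,0, 0.6,0,0,0.045,0, 0.6,0,0,0.045,0, 0.6,0,0,0.045,0, 0.6,0,0,0.04,0]'; python3 -m pendant '[0.6,-0.03,-0.02,0,0,0.6,-0.03,-0.02,0,0,0.6,-0.03,0,0,0,0.6,-0.03,0,0,0,0.6,0,0,0,0,0.6,0,0,0,0]'; python3 -c "
from meas import *
T=dict(red=(.615,.1085),yellow=(.598,.3135),green=(.611,-.1035),blue=(.596,-.3495))
Z=dict(black=(.419,-.2007),white=(.4228,.303))
for n in('scene','top'):
  p=cams.camera(n)
  for k,v in T.items(): r=tool(p,v,.008);print(n,k,np.round(r[0]-v,4),np.round(r[1:],4))
  for k,v in Z.items(): r=tool(p,v);print(n,k,np.round(r[0]-v,4),np.round(r[1:],4))
  if n=='scene': save(p,'s7.png',s=1.5)"
```

```text
time_s: 25.35
eef_pos: [0.597, -0.3495, 0.2366]
ee_rot: [0.412, 3.112, -0.002]
ft_force: [0.7, 0.7, -0.2]
grip_width: 0.0684
time_s: 25.95
eef_pos: [0.4767, -0.3893, 0.2339]
ee_rot: [0.413, 3.112, -0.001]
ft_force: [0.6, 0.6, -0.2]
grip_width: 0.0682
scene red [-0.0004  0.0016] [0.0024 0.0683]
scene yellow [0.0006 0.0004] [0.0021 0.0687]
scene green [-0.0008  0.0008] [0.0022 0.0696]
scene blue [-0.0006  0.0021] [0.0021 0.0699]
scene black [-0.0001  0.0011] [0.0025 0.0695]
scene white [0.0002 0.0017] [0.0021 0.069 ]
top red [-0.0014 -0.0026] [0.0036 0.0686]
top yellow [ 0.0001 -0.002 ] [0.0029 0.0683]
top green [-0.0017 -0.0035] [0.0037 0.0696]
top blue [0.0003 0.0004] [0.0033 0.07  ]
top black [-0.0013 -0.0014] [0.0027 0.0699]
top white [-0.0011 -0.0009] [0.0026 0.0685]
```

View pics/s7.png

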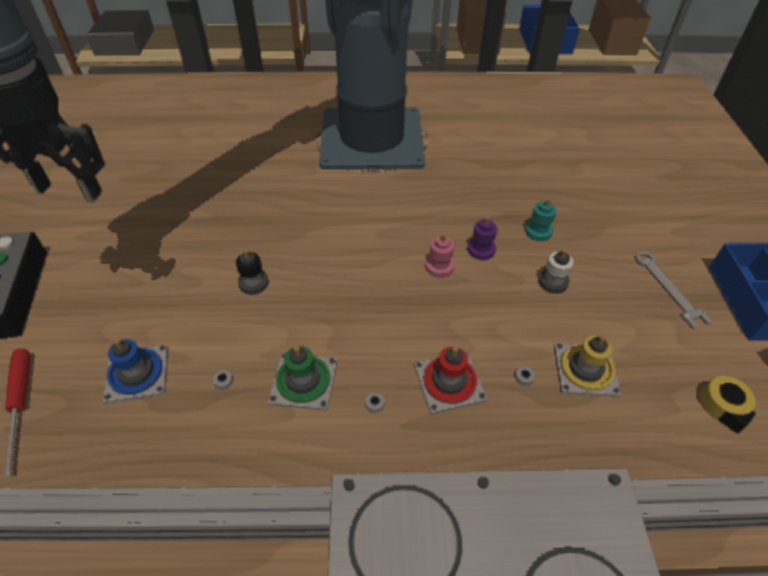

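All four tools stand upright and centred in their stations: blue (132,368), green (300,375), red (451,375) and yellow (590,362). Black and white haven't moved, and the arm is clear of everything.

```bash
python3 -c "
from h import *
print(order.sign_off())"
```

```text
the job is handed in; nothing more can be done
None
```

The red, yellow, green and blue tools now stand in the stations of their own colour, and I have handed the job in. I picked them up by their rings one after another and lowered each until the wrist force showed contact (about 5–14 N). I then opened the fingers and lifted clear, about 26 s in all.

- **Placing:** in the last check both cameras put every coloured tool within 4 mm of the measured centre of its station; 11 mm is allowed. The picture shows all four upright with their feet inside the rims.
- **Black and white tools:** both were within 2 mm of their starting positions. I did not touch the pink, purple or turquoise look-alikes.
- **Disagreements:** the two cameras differ by 2–4 mm, mostly in y, which fits the stated calibration error. My first colour thresholds failed on the yellow and green stations, so I adjusted them. Yellow's rim was still only partly picked up in the scene camera, so its centre rests mostly on the top view.
- **Not measured directly:** I judged tilt and rest from the pictures and the fit to the tool's shape. Signing off gave no verdict.

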